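# Turn the parts carousel to the red tin

## Task

On the engine-repair bench, turn the blue parts carousel by pushing the handles on its rim with the fingertips until the tin with the red lid stands at the front, right in line with the yellow arrow, and leave it at rest there. Do not touch, lift or tip the parts standing on the tray, and leave the things on the bench around it alone.

Things in the scene. Friction and masses are not known exactly. Their poses are not given: they have to be found in the camera images.
- stand: Dark steel foot of the parts carousel, fixed to the bench: disc 170 mm across, 8 mm high, with a flat tongue 40 mm wide, 6 mm high running out along its own -x axis to 215 mm from the centre. Origin on the bench, on the tray's turning axis; z up. Its -x axis is the front direction. Yaw varies by up to 0.8 rad; at yaw 0 the front faces the robot.
- arrow (a point): Tip of the flat yellow arrow that lies on the stand's tongue and points at the tray's centre, marking the front. The tip is 150 mm from the turning axis and 10 mm above the bench; the arrow is 35 mm wide at most, 65 mm long.
- carousel (a joint): Angle (rad, anticlockwise from above, no stops) of the blue round tray on the stand. Tray 210 mm across, floor 30 mm and top of its 4 mm rim 52 mm above the bench. Turning takes about 1 N at a handle; the tray stops almost at once when no longer pushed (within 3 degrees after a push at 0.1 m/s) and stays; the parts on it ride along by friction.
- handle (a point): Middle of one of the tray's six alike black push handles, 125 mm from the turning axis, 42 mm above the bench. They are level round bars 12 mm thick, straight out of the rim from 105 to 145 mm from the axis, 60 degrees apart; below them only bench and tongue. At joint value 0 this one points along the stand's -x axis, over the arrow; it turns with the tray.
- red_tin: The marked part: small round aluminium tin with a bright red lid, 43 mm across, 38 mm high. It stands loose on the tray floor, which it must not leave; its centre is 50 to 75 mm from the tray's axis. Origin at the centre of its underside.
- white_tin: Small round aluminium tin with a white lid, 43 mm across, 38 mm high. It stands loose on the tray floor, which it must not leave; its centre is 50 to 75 mm from the tray's axis. Origin at the centre of its underside.
- piston: Aluminium piston with two black rings and a dark spot on top, 40 mm across, 37 mm high. It stands loose on the tray floor, which it must not leave; its centre is 50 to 75 mm from the tray's axis. Origin at the centre of its underside.
- bearing: Dark steel bearing ring lying flat, 42 mm across, 15 mm high. It stands loose on the tray floor, which it must not leave; its centre is 50 to 75 mm from the tray's axis. Origin at the centre of its underside.
- bush: Brass bush standing on end, 38 mm across, 32 mm high. It stands loose on the tray floor, which it must not leave; its centre is 50 to 75 mm from the tray's axis. Origin at the centre of its underside.
- barrel: Bystander: engine cylinder barrel with square aluminium fins, 84 x 84 mm, 75 mm high, loose on the bench to the left. Origin at the centre of its underside.
- wrench: Bystander: steel wrench 180 mm long, lying loose on the bench to the right. Origin under its middle; its length runs along its x axis.
- oil_bottle: Bystander: green oil bottle with a black cap, 60 mm across, 130 mm high, standing loose on the bench to the right. Origin at the centre of its underside.
Mind the look-alikes: they are no part of the job. Of the things like the bearing, leave any that is turquoise; of the rest the smaller one is meant. What is shaped like the piston but green or pink is not meant.

How it is judged:
By the outcome, as a careful person would: the job done as asked, in the order asked, and still so for the second after the job is handed in, with the robot touching nothing.
It also fails if it takes over 64 s, if anything falls off the work surface, if the arm or the gripper's body presses on something with over 40 N, if the wrist force passes 120 N, or if a joint passes its speed limit or range.

## Robot

A 6-joint arm with a two-finger parallel gripper is mounted at the origin on the work surface. World frame = base frame: x ahead of the robot, y to its left, z up, the work surface at z = 0. Lengths are in m, angles in rad, forces in N, time in s.
With the tool pointing down it reaches from about 0.375 to 0.9 m from the base axis. Payload 3.1 kg.
Tool frame: the origin (TCP) lies on the centre line of the jaws, within the pads' length; the fingertips stand 11 mm ahead of it and the grasp point (between the pads) lies 8 mm behind it; x points along the fingers, y is the direction in which the jaws open and shut, and the axes are right-handed (so a half turn about x gives the same grasp; the last joint's range is limited). The gripper opens to 87 mm and grips with 3 to 60 N. Pads are 19 mm wide; open, the fingers measure 117 mm over their backs; the gripper's body (75 mm by 190 mm) begins 51 mm behind the grasp point.
Start: joints at [1.155, 0.527, 1.433, -0, 1.181, -0.178], TCP at [0.147, 0.608, 0.234] pointing down, gripper open.
Joint ranges: [-3.08, 3.08], [-0.75, 2.2], [0.22, 2.44], [-1.43, 4.57], [0, 2.65], [-2.85, 2.85]. Speed limits (rad/s): [2.79, 2.79, 3.14, 3.14, 3.14, 3.14].

## Interface

Orientations are given as a unit quaternion [x, y, z, w].
In Python, from rig import robot, camera, camera_info gives the robot as it stands.
- The arm moves only by the shell command python3 -m inch 'ROWS' [FORCE]. ROWS is JSON, a list that holds one entry, the list of rows, each a list of 5 numbers: the shift along the tool's x, y, z in cm, then the turn about the tool's x in rad, then the opening, from 0 (shut) to 1 (fully open). A call has 1 to 8 rows; each row shifts and turns the pose as measured when the row begins, along the tool's axes as they then stand; what a row does not reach is not made up. A row lasts 1/12 s, in which the tool goes at most 41.7 mm and 7.16 degrees, less where a joint would pass 70% of its speed; a pose out of reach is approached as far as the arm can. A call with a gripper value outside its range is refused whole. The fingers move at their own pace and stop on an object; FORCE is the grip in N (left out, the last holds). Time passes only in rows, so rows that do not move let the fingers close. It gives the time, the measured TCP pose, the force and the opening at its end, in the units of the state.
- robot.get_obs(): the state, without advancing time (a new reading comes with each control period).
- camera(name): name is "scene" or "top" or "wrist"; returns the picture (384x512x3 uint8, red, green, blue); there is no depth.
- camera_info(name): a dict with "camera_matrix" (3x3 intrinsics, pixels), "dist" ([k1, k2, p1, p2, k3] as OpenCV has them; the pictures are not rectified), "rvec" (rotation vector, rad) and "tvec" (3), from world to camera coordinates, as OpenCV has them. Camera axes: x right, y down, z forward; pixel columns grow to the right and rows downward; lengths in m; the calibration is good to about 2 mm. A picture is of the moment at which its call begins: read the wrist's pose just before it. camera_info takes no time and is no camera call; for the wrist camera it gives the pose at the moment of the call.
- robot.hand_in(): hands the job in, once; it reports no verdict.
The state is a dict: "time": time; "q": joint angles; "joint_velocities": joint speeds; "joint_torque": joint torques, N m; "position": TCP position; "tool_rot": TCP orientation; "ft_force": force on the tool from outside, world axes, zero at the start; "moment": the same for the moment, N m; "grip_width": finger opening in m.
Only numpy, scipy, OpenCV 4.12 (cv2) and the standard library are available. Lean on these libraries where they do the work, as an engineer would, in place of code of your own. Each camera call takes 0.05 s, during which the arm holds its last target. There are 200 camera calls.

## Working session

There is one attempt and no reset: what is moved stays moved. The work goes in short steps, Python scripts to look and compute and a shell command to move; the robot and the scene stay as the last step left them, time stands still between calls to the robot, and variables do not carry over. Pictures are saved under pics/ and viewed, about 8 in all and at most 12, crops included, and the job is handed in when it is done.

```bash
ls; mkdir -p pics; python3 - <<'E'
from rig import robot,camera,camera_info
import cv2,numpy as np
o=robot.get_obs();print(o)
for n in("top","scene"):
    cv2.imwrite(f"pics/{n}0.png",camera(n)[:,:,::-1]);i=camera_info(n);print(n,i)
E
```

```text
pics
{'time': 0.0, 'q': array([ 1.15551626e+00,  5.28468525e-01,  1.43392086e+00, -1.37820501e-06,
        1.18142841e+00, -1.78519222e-01]), 'joint_velocities': array([ 0.00082519, -0.00104504,  0.00049088, -0.00162337,  0.00054985,
       -0.00142354]), 'joint_torque': array([-5.23045983e-04, -4.40034628e+01, -1.76596731e+01,  6.34554913e-02,
        5.82012499e-02, -1.61923731e-04]), 'position': array([0.14628113, 0.60688971, 0.23256429]), 'tool_rot': array([ 0.08275957,  0.70238721, -0.08426441,  0.70192776]), 'ft_force': array([ 0.05627055, -0.06930721, -0.5886688 ]), 'moment': array([-0.00801684, -0.0175664 , -0.00636928]), 'grip_width': 0.08664097900578122}
top {'camera_matrix': array([[403.53005422,   0.        , 265.23447733],
       [  0.        , 403.53005422, 192.99945259],
       [  0.        ,   0.        ,   1.        ]]), 'dist': array([-0.00482838,  0.        ,  0.        ,  0.        ,  0.        ]), 'rvec': array([ 2.18903154, -2.17402775,  0.08481886]), 'tvec': array([-0.00252021,  0.57905715,  1.39690721])}
scene {'camera_matrix': array([[358.78523218,   0.        , 258.6794857 ],
       [  0.        , 358.78523218, 190.40592875],
       [  0.        ,   0.        ,   1.        ]]), 'dist': array([0.03920314, 0.        , 0.        , 0.        , 0.        ]), 'rvec': array([ 1.37535156,  2.09463158, -0.94248007]), 'tvec': array([ 0.23611088, -0.31597465,  1.40682354])}
```

View pics/top0.png

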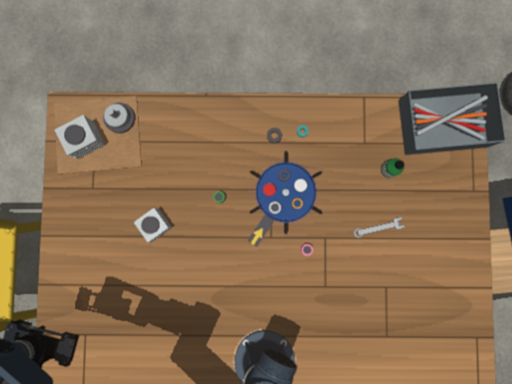

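View pics/scene0.png

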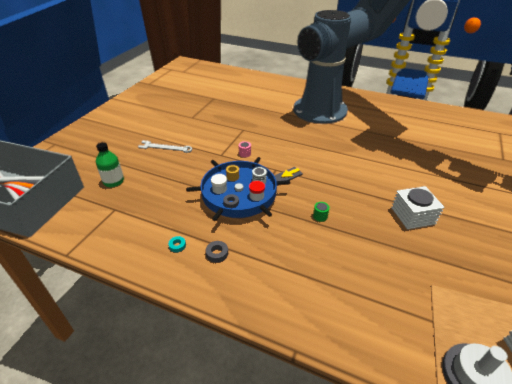

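Top view: carousel at (286,192), red tin (269,189), white (300,185), piston (274,208), bush (297,204), bearing (284,174) and arrow (258,234). The big dark ring, the turquoise ring and the green and pink ones on the bench are look-alikes, none of which need touching. Only one tin has a red lid.

```bash
cat > h.py <<'E'
from rig import robot,camera,camera_info
import cv2,numpy as np
def ray(n,px,z,i=None):
    i=i or camera_info(n);R=cv2.Rodrigues(i["rvec"])[0];c=-R.T@i["tvec"]
    u=cv2.undistortPoints(np.float64(px).reshape(-1,1,2),i["camera_matrix"],i["dist"]).reshape(-1,2)
    d=np.c_[u,np.ones(len(u))]@R
    return (c+d*((z-c[2])/d[:,2])[:,None])[:,:2]
def blobs(im,lo,hi,amin=15):
    h=cv2.cvtColor(im,cv2.COLOR_RGB2HSV)
    m=cv2.inRange(h,np.array(lo),np.array(hi))
    n,l,s,c=cv2.connectedComponentsWithStats(m)
    return [(s[k,4],c[k],l==k) for k in range(1,n) if s[k,4]>=amin]
RED=((0,150,90),(6,255,255));YEL=((22,140,140),(34,255,255));BLU=((105,120,40),(125,255,255))
E
python3 - <<'E'
from h import *
for n in("top","scene"):
    im=camera(n)
    for nm,r,z in(("red",RED,.068),("yel",YEL,.009),("blu",BLU,.052)):
        for a,c,m in blobs(im,*r):
            p=ray(n,c,z)[0]
            if .3<p[0]<.9 and abs(p[1])<.35:
                print(n,nm,a,c.round(1),p.round(4))
                if nm=="blu" and a>800:
                    ys,xs=np.nonzero(m);H=cv2.convexHull(np.c_[xs,ys].astype(np.int32))[:,0]
                    w=ray(n,H,.052);print("circle",cv2.minEnclosingCircle(w.astype(np.float32)), w.min(0),w.max(0), 'mid',(w.min(0)+w.max(0))/2)
                if nm=="yel":
                    ys,xs=np.nonzero(m);w=ray(n,np.c_[xs,ys],.009);d=w-w.mean(0);u=np.linalg.svd(d)[2][0];print("axis",np.degrees(np.arctan2(u[1],u[0])),(d@u).min(),(d@u).max())
im=camera("top");cv2.imwrite("pics/c1.png",cv2.resize(im[125:275,190:390,::-1],None,fx=4,fy=4,interpolation=cv2.INTER_CUBIC))
E
```

```text
top red 89 [269.1 189.3] [ 0.5884 -0.0115]
top yel 70 [257.  235.3] [0.4304 0.0295]
axis 148.80296523442635 -0.026289737864060345 0.03206416655990798
top blu 1846 [286.  191.9] [ 0.5812 -0.0702]
circle ((0.5808632373809814, -0.07033386081457138), 0.1037847176194191) [ 0.47758897 -0.16659694] [0.6815859  0.02998696] mid [ 0.57958744 -0.06830499]
top blu 16 [283.8 174.6] [ 0.6409 -0.0621]
top blu 16 [296.5 203. ] [ 0.543  -0.1063]
scene red 152 [256.7 186.8] [ 0.5955 -0.0078]
scene yel 90 [289.3 172.5] [0.4312 0.0295]
axis -32.32662562404304 -0.03598292110801533 0.031444122012415886
scene blu 2097 [237.6 191.1] [ 0.6153 -0.0549]
circle ((0.597472608089447, -0.06284260749816895), 0.11684023588895798) [ 0.48077397 -0.16912345] [0.71020876 0.04439874] mid [ 0.59549137 -0.06236235]
```

View pics/c1.png

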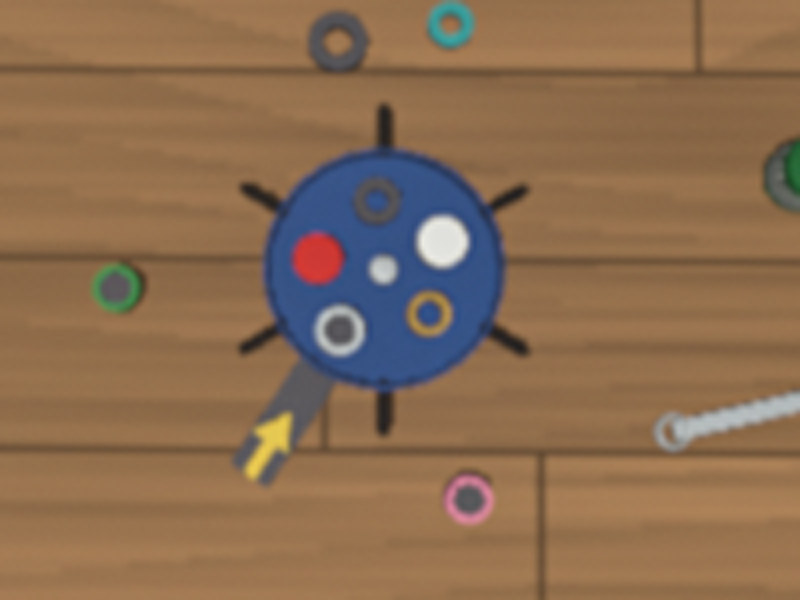

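```bash
cat >> h.py <<'E'
from scipy.spatial.transform import Rotation as Ro
def st():
    o=robot.get_obs();R=Ro.from_quat(o["tool_rot"]).as_matrix()
    print("t",round(o["time"],2),"pos",o["position"].round(4),"yaw_y",round(np.degrees(np.arctan2(R[1,1],R[0,1])),1),"q",o["q"].round(2),"F",o["ft_force"].round(1),"w",round(o["grip_width"],3),"xax",R[:,0].round(3))
    return o,R
def go(p):
    o,R=st();print("shift cm",(R.T@(np.array(p)-o["position"])*100).round(1))
E
python3 - <<'E'
from h import *
go([.45,.20,.30])
o,R=st();print(R.round(3))
i=camera_info("wrist");Rc=cv2.Rodrigues(i["rvec"])[0];print("cam pos",(-Rc.T@i["tvec"]).round(3),"fwd",Rc[2].round(3),i["camera_matrix"][0,0])
E
```

```text
t 0.25 pos [0.1465 0.6073 0.2331] yaw_y 76.4 q [ 1.16  0.53  1.43 -0.    1.18 -0.18] F [ 0.9 -0.3  0.2] w 0.087 xax [-0.    -0.001 -1.   ]
shift cm [ -6.7 -32.5  39.1]
t 0.25 pos [0.1465 0.6073 0.2331] yaw_y 76.4 q [ 1.16  0.53  1.43 -0.    1.18 -0.18] F [ 0.9 -0.3  0.2] w 0.087 xax [-0.    -0.001 -1.   ]
[[-0.     0.235  0.972]
 [-0.001  0.972 -0.235]
 [-1.    -0.001 -0.   ]]
cam pos [0.067 0.627 0.384] fwd [ 0.29  -0.07  -0.955] 293.62044818640726
```

```bash
python3 -m inch '[[[-1,-2.6,3.1,0,0],[-1,-2.6,3.1,0,0],[-1,-2.6,3.1,0,0],[-1,-2.6,3.1,0,0],[-1,-2.6,3.1,0,0],[-1,-2.6,3.1,0,0],[-1,-2.6,3.1,0,0],[0,-2.6,3.1,0,0]]]' 10
python3 -m inch '[[[0,-2.6,3.1,0,0],[0,-2.6,3.1,0,0],[0,-2.6,3.1,0,0],[0,-2.6,3.1,0,0],[0,-2.6,3.1,0,0],[0,-2.6,3.1,0,0],[0,0,0,0.12,0],[0,0,0,0.12,0]]]'
python3 -m inch '[[[0,0,0,0.12,0],[0,0,0,0.12,0],[0,0,0,0.12,0],[0,0,0,0.12,0],[0,0,0,0.12,0],[0,0,0,0.12,0],[0,0,0,0.12,0],[0,0,0,0.12,0]]]'
python3 -c "
from h import *
go([.545,.09,.30])"
```

```text
time: 0.92
position: [0.3383, 0.3482, 0.3016]
tool_rot: [0.078, 0.703, -0.078, 0.702]
ft_force: [0.8, 0.1, 0.5]
grip_width: 0.0418
time: 1.58
position: [0.4946, 0.1401, 0.304]
tool_rot: [0.167, 0.684, -0.166, 0.69]
ft_force: [-0.5, 0.9, 0.7]
grip_width: 0.0005
time: 2.25
position: [0.4955, 0.1364, 0.3032]
tool_rot: [0.476, 0.522, -0.473, 0.526]
ft_force: [0.3, -0.1, 0.2]
grip_width: 0.0003
t 2.25 pos [0.4955 0.1364 0.3032] yaw_y 5.7 q [ 0.05  0.29  1.62 -0.    1.22 -0.05] F [ 0.3 -0.1  0.2] w 0.0 xax [ 0.007 -0.    -1.   ]
shift cm [0.4 4.5 5.1]
```

```bash
python3 -m inch '[[[0,2.2,2.5,0,0],[0,2.2,2.5,0,0],[0,0,0,-0.09,0],[0,0,0,-0.09,0],[0,0,0,0,0]]]'
cat >> h.py <<'E'
def look(fn,C0=(.581,-.070)):
    st();i=camera_info("wrist");im=camera("wrist");cv2.imwrite(fn,im[:,:,::-1]);g={}
    for nm,r,z in(("red",RED,.068),("yel",YEL,.009)):
        for a,c,m in blobs(im,*r,80):
            p=ray("wrist",c,z,i)[0]
            if np.hypot(*(p-C0))<.26: print(nm,a,c.round(1),p.round(4),"r",np.hypot(*(p-C0)).round(4),"ang",np.degrees(np.arctan2(*(p-C0)[::-1])).round(1))
    return im,i
E
python3 -c "
from h import *
look('pics/w1.png')"
```

```text
time: 2.67
position: [0.5452, 0.0894, 0.3031]
tool_rot: [0.426, 0.563, -0.423, 0.567]
ft_force: [-1.0, 0.1, -0.2]
grip_width: 0.0003
t 2.67 pos [0.5452 0.0894 0.3031] yaw_y 16.2 q [-0.04  0.35  1.53  0.    1.25 -0.32] F [-1.   0.1 -0.2] w 0.0 xax [ 0.006 -0.    -1.   ]
yel 324 [168.3 170.1] [0.4314 0.0291] r 0.1794 ang 146.5
```

View pics/w1.png

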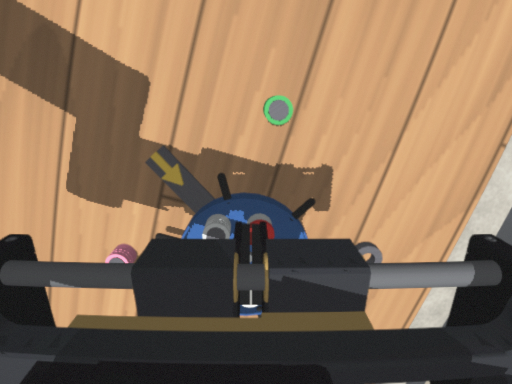

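The wrist view shows the arrow at (168,170), agreeing with the top view, and handles at (224,186) and (303,209). The gripper hides the tray centre. The approach spot between these two handles is clear, so I descend there.

```bash
python3 -c "
from h import *
go([.545,.055,.042])"
python3 -m inch '[[[0,-1,3.3,0,0],[3.8,0,0,0,0],[3.8,0,0,0,0],[3.8,0,0,0,0],[3.8,0,0,0,0],[3.8,0,0,0,0],[0,0,0,0,0]]]'
python3 -c "
from h import *
go([.545,.055,.042])"
```

```text
t 2.72 pos [0.5449 0.0896 0.303 ] yaw_y 16.0 q [-0.04  0.35  1.53  0.    1.25 -0.32] F [-0.2  0.7  0.5] w 0.001 xax [ 0.006 -0.    -1.   ]
shift cm [26.1 -1.1  3.3]
time: 3.3
position: [0.551, 0.0552, 0.1118]
tool_rot: [0.434, 0.555, -0.425, 0.568]
ft_force: [-2.3, 0.4, -0.9]
grip_width: 0.0004
t 3.3 pos [0.551  0.0552 0.1118] yaw_y 15.2 q [-0.1   0.6   1.73  0.    0.79 -0.37] F [-2.3  0.4 -0.9] w 0.0 xax [ 0.021 -0.001 -1.   ]
shift cm [ 7.  -0.7 -0.2]
```

```bash
python3 -m inch '[[[2.5,-0.4,0,0,0],[2.5,-0.2,0,0,0],[2,0,0,0,0],[0,0,0,0,0]]]'
python3 - <<'E'
from h import *
go([.545,.055,.042])
im=camera("scene");cv2.imwrite("pics/s1.png",cv2.resize(im[120:270,140:340,::-1],None,fx=4,fy=4,interpolation=cv2.INTER_CUBIC))
E
```

```text
time: 3.63
position: [0.5488, 0.0548, 0.0434]
tool_rot: [0.436, 0.553, -0.426, 0.567]
ft_force: [-0.1, -0.1, 0.2]
grip_width: 0.0004
t 3.63 pos [0.5488 0.0548 0.0434] yaw_y 14.9 q [-0.1   0.71  1.77  0.    0.63 -0.37] F [-0.1 -0.1  0.2] w 0.0 xax [ 0.025 -0.    -1.   ]
shift cm [ 0.1 -0.4 -0.1]
```

View pics/s1.png

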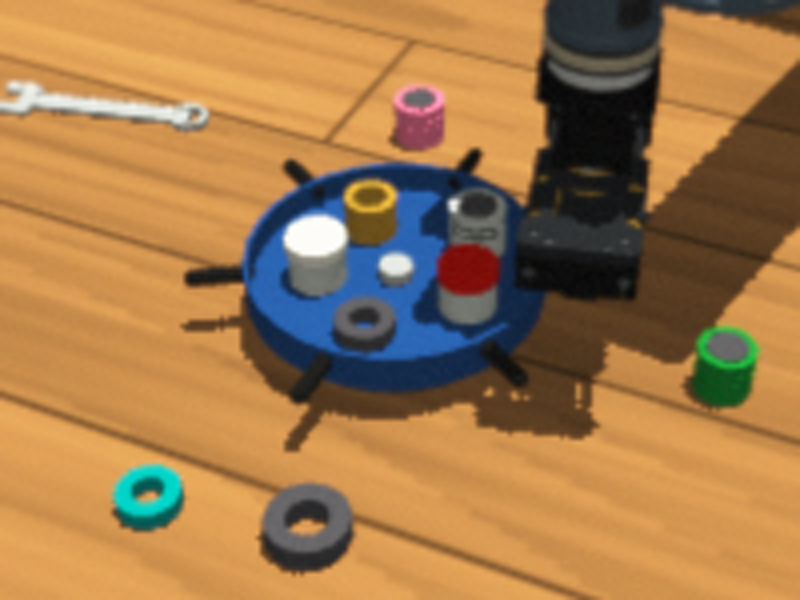

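The tips are beside the handle, over clear bench and touching nothing. Now the push along the arc.

```bash
python3 -m inch '[[[0,-0.8,0,-0.06,0],[0,-0.8,0,-0.06,0],[0,-0.8,0,-0.06,0],[0,-0.8,0,-0.06,0],[0,-0.8,0,-0.06,0],[0,-0.8,0,-0.06,0]]]'
cat >> h.py <<'E'
def ck():
    o,R=st();d=o["position"][:2]-[.581,-.070];print("tool r",np.hypot(*d).round(4),"ang",np.degrees(np.arctan2(d[1],d[0])).round(1),"(tangent yaw should be ang-90)")
    for n in("top","scene"):
        im=camera(n)
        for a,c,m in blobs(im,*RED,20):
            p=ray(n,c,.068)[0]-[.581,-.070]
            if np.hypot(*p)<.12: print(n,"red",a,p.round(4),"r",np.hypot(*p).round(4),"ang",np.degrees(np.arctan2(p[1],p[0])).round(1))
E
python3 -c "
from h import *
ck()"
```

```text
time: 4.18
position: [0.5184, 0.0361, 0.06]
tool_rot: [0.328, 0.611, -0.311, 0.65]
ft_force: [0.1, -0.1, 0.4]
grip_width: 0.0005
t 4.18 pos [0.5184 0.0361 0.06  ] yaw_y 36.4 q [-0.15  0.66  1.87  0.01  0.55 -0.79] F [ 0.1 -0.1  0.4] w 0.0 xax [ 0.059 -0.004 -0.998]
tool r 0.1232 ang 120.5 (tangent yaw should be ang-90)
top red 89 [0.0024 0.0594] r 0.0594 ang 87.7
scene red 157 [0.0098 0.062 ] r 0.0628 ang 81.0
```

```bash
python3 -m inch '[[[-1,0,0,0,0],[0,0,0,0,0],[0,0,0,0,0],[0,0,0,0,0]]]'
python3 - <<'E'
from h import *
ck()
im=camera("scene");cv2.imwrite("pics/s2.png",cv2.resize(im[120:270,140:340,::-1],None,fx=4,fy=4,interpolation=cv2.INTER_CUBIC))
E
```

```text
time: 4.62
position: [0.5214, 0.036, 0.0762]
tool_rot: [0.332, 0.606, -0.313, 0.651]
ft_force: [-0.9, -0.1, 0.4]
grip_width: 0.0001
t 4.62 pos [0.5214 0.036  0.0762] yaw_y 35.8 q [-0.15  0.63  1.87  0.01  0.58 -0.78] F [-0.9 -0.1  0.4] w 0.0 xax [ 0.069 -0.005 -0.998]
tool r 0.1216 ang 119.4 (tangent yaw should be ang-90)
top red 87 [0.0027 0.0595] r 0.0596 ang 87.4
scene red 158 [0.0099 0.0621] r 0.0629 ang 80.9
```

View pics/s2.png

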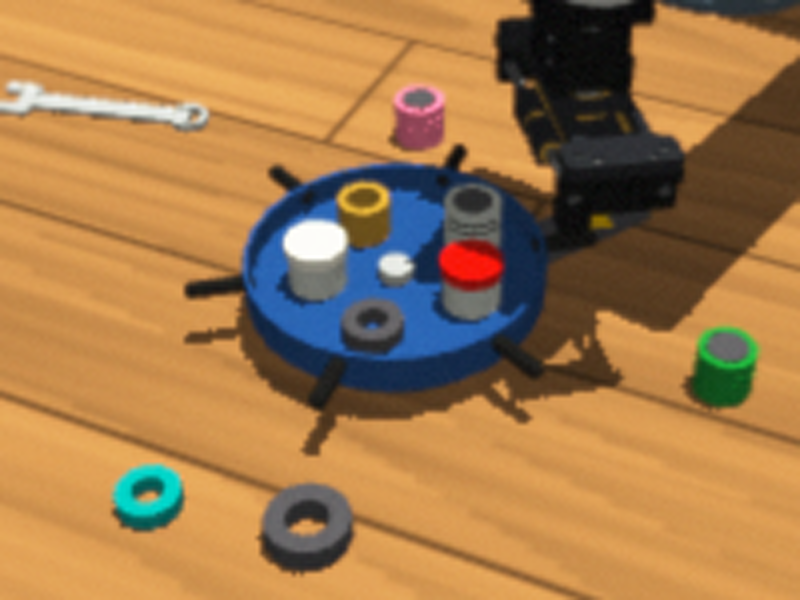

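```bash
python3 -m inch '[[[0,0,0,0,0],[0,0,0,0,0]]]'
python3 -c "
from h import *
st()"
python3 -m inch '[[[0.3,0,0.4,0,0],[0.3,0,0.4,0,0],[0.3,0,0.4,0,0],[0.3,0,0.4,0,0]]]'
python3 -c "
from h import *
st()"
```

```text
time: 4.93
position: [0.5202, 0.0362, 0.0746]
tool_rot: [0.332, 0.608, -0.313, 0.65]
ft_force: [-0.2, -0.4, -0.3]
grip_width: 0.0004
t 4.93 pos [0.5202 0.0362 0.0746] yaw_y 35.8 q [-0.15  0.63  1.87  0.01  0.58 -0.78] F [-0.2 -0.4 -0.3] w 0.0 xax [ 0.065 -0.004 -0.998]
time: 5.27
position: [0.5291, 0.0239, 0.0623]
tool_rot: [0.332, 0.609, -0.314, 0.648]
ft_force: [-9.8, 19.1, 49.4]
grip_width: 0.0006
t 5.27 pos [0.5291 0.0239 0.0623] yaw_y 35.7 q [-0.17  0.66  1.85  0.02  0.57 -0.81] F [-9.8 19.1 49.4] w 0.001 xax [ 0.06  -0.001 -0.998]
```

```bash
python3 -m inch '[[[-1.5,0,0,0,0],[-1.5,0,-0.8,0,0],[-1,0,-1,0,0],[0,0,0,0,0]]]'
python3 -c "
from h import *
ck()"
```

```text
time: 5.6
position: [0.5164, 0.0377, 0.1011]
tool_rot: [0.333, 0.61, -0.315, 0.646]
ft_force: [0.3, 0.1, -0.3]
grip_width: 0.0003
t 5.6 pos [0.5164 0.0377 0.1011] yaw_y 35.5 q [-0.15  0.58  1.86  0.01  0.65 -0.78] F [ 0.3  0.1 -0.3] w 0.0 xax [ 0.057 -0.    -0.998]
tool r 0.1256 ang 121.0 (tangent yaw should be ang-90)
top red 85 [0.0026 0.0593] r 0.0593 ang 87.5
scene red 154 [0.0096 0.0622] r 0.0629 ang 81.3
```

```bash
python3 -m inch '[[[0,0.8,0,0.09,0],[0,0.8,0,0.09,0],[0,0.8,0,0.09,0],[0,0,0,0,0]]]'
python3 -c "
from h import *
go([.538,.055,.034])"
```

```text
time: 6.03
position: [0.5382, 0.0483, 0.0985]
tool_rot: [0.42, 0.56, -0.398, 0.592]
ft_force: [1.0, 0.0, -0.5]
grip_width: 0.0004
t 6.03 pos [0.5382 0.0483 0.0985] yaw_y 19.3 q [-0.12  0.6   1.8   0.01  0.68 -0.46] F [ 1.   0.  -0.5] w 0.0 xax [ 0.055 -0.001 -0.998]
shift cm [ 6.4 -0.1 -0.8]
```

```bash
python3 -m inch '[[[2.2,0,-0.4,0,0],[2.2,0,-0.4,0,0],[2.2,0,0,0,0],[0.3,0,0,0,0],[0,0,0,0,0]]]'
python3 -c "
from h import *
ck()"
python3 -m inch '[[[0,-0.4,0,0,0],[0,-0.4,0,-0.04,0],[0,-0.4,0,-0.04,0]]]'
python3 -c "
from h import *
ck()"
```

```text
time: 6.45
position: [0.5402, 0.0544, 0.0253]
tool_rot: [0.417, 0.562, -0.395, 0.595]
ft_force: [-0.4, -0.1, 0.8]
grip_width: 0.0006
t 6.45 pos [0.5402 0.0544 0.0253] yaw_y 19.9 q [-0.11  0.74  1.82  0.01  0.53 -0.46] F [-0.4 -0.1  0.8] w 0.001 xax [ 0.055 -0.002 -0.998]
tool r 0.1309 ang 108.1 (tangent yaw should be ang-90)
top red 71 [0.0044 0.0578] r 0.058 ang 85.7
scene red 150 [0.0096 0.0627] r 0.0634 ang 81.3
time: 6.8
position: [0.5313, 0.0494, 0.0286]
tool_rot: [0.393, 0.576, -0.37, 0.614]
ft_force: [-0.6, 0.4, 0.2]
grip_width: 0.0007
t 6.8 pos [0.5313 0.0494 0.0286] yaw_y 24.7 q [-0.12  0.72  1.85  0.01  0.5  -0.56] F [-0.6  0.4  0.2] w 0.001 xax [ 0.063 -0.003 -0.998]
tool r 0.1293 ang 112.6 (tangent yaw should be ang-90)
top red 85 [0.0026 0.0593] r 0.0593 ang 87.5
scene red 153 [0.0098 0.0624] r 0.0632 ang 81.1
```

z rises about 1 mm per row even without contact, which is arm lag, so I add a downward component to each row.

```bash
python3 -m inch '[[[0.2,-0.6,-0.1,-0.05,0],[0.2,-0.6,-0.1,-0.05,0],[0.2,-0.6,-0.1,-0.05,0],[0.2,-0.6,-0.1,-0.05,0]]]'
python3 -c "
from h import *
ck()"
```

```text
time: 7.23
position: [0.5138, 0.0406, 0.0239]
tool_rot: [0.33, 0.605, -0.308, 0.655]
ft_force: [0.4, 1.1, 0.9]
grip_width: 0.0005
t 7.23 pos [0.5138 0.0406 0.0239] yaw_y 36.3 q [-0.14  0.72  1.91  0.02  0.43 -0.79] F [0.4 1.1 0.9] w 0.001 xax [ 0.078 -0.004 -0.997]
tool r 0.1294 ang 121.3 (tangent yaw should be ang-90)
top red 91 [-0.0035  0.0593] r 0.0594 ang 93.4
scene red 159 [0.0029 0.0615] r 0.0615 ang 87.3
```

```bash
python3 -m inch '[[[0,-0.7,0,-0.03,0],[0,-0.7,-0.1,-0.05,0],[0.1,-0.7,-0.1,-0.05,0],[0.2,-0.7,-0.1,-0.05,0]]]'
python3 -c "
from h import *
ck()"
```

```text
time: 7.67
position: [0.4947, 0.025, 0.0218]
tool_rot: [0.272, 0.627, -0.253, 0.685]
ft_force: [0.5, 1.5, 1.3]
grip_width: 0.0003
t 7.67 pos [0.4947 0.025  0.0218] yaw_y 46.5 q [-0.18  0.72  1.97  0.03  0.37 -1.02] F [0.5 1.5 1.3] w 0.0 xax [ 0.087 -0.005 -0.996]
tool r 0.1283 ang 132.3 (tangent yaw should be ang-90)
top red 88 [-0.0141  0.0572] r 0.0589 ang 103.8
scene red 151 [-0.0081  0.0597] r 0.0602 ang 97.7
```

```bash
python3 -m inch '[[[-0.4,-0.7,0,-0.04,0],[-0.3,-0.7,-0.1,-0.05,0],[-0.1,-0.7,-0.1,-0.05,0],[0,-0.7,-0.1,-0.05,0]]]'
python3 -c "
from h import *
ck()"
```

```text
time: 8.1
position: [0.477, 0.0056, 0.0294]
tool_rot: [0.209, 0.645, -0.194, 0.709]
ft_force: [1.2, 1.9, 0.0]
grip_width: 0.0005
t 8.1 pos [0.477  0.0056 0.0294] yaw_y 57.0 q [-0.23  0.69  2.02  0.05  0.34 -1.27] F [1.2 1.9 0. ] w 0.0 xax [ 0.092 -0.006 -0.996]
tool r 0.1286 ang 144.0 (tangent yaw should be ang-90)
top red 87 [-0.024   0.0536] r 0.0587 ang 114.2
scene red 146 [-0.017   0.0559] r 0.0584 ang 106.9
```

```bash
python3 -m inch '[[[0,-0.7,-0.1,-0.045,0],[0,-0.7,-0.1,-0.045,0],[0,-0.7,-0.1,-0.045,0],[0,-0.7,-0.1,-0.045,0]]]'
python3 -c "
from h import *
ck()"
```

```text
time: 8.53
position: [0.464, -0.0166, 0.0289]
tool_rot: [0.147, 0.657, -0.138, 0.726]
ft_force: [1.2, 1.4, -0.3]
grip_width: 0.0005
t 8.53 pos [ 0.464  -0.0166  0.0289] yaw_y 66.9 q [-0.29  0.69  2.05  0.07  0.3  -1.52] F [ 1.2  1.4 -0.3] w 0.001 xax [ 0.098 -0.007 -0.995]
tool r 0.1286 ang 155.5 (tangent yaw should be ang-90)
top red 88 [-0.0338  0.0476] r 0.0584 ang 125.4
scene red 140 [-0.0258  0.0501] r 0.0564 ang 117.3
```

```bash
python3 -m inch '[[[0,-0.7,-0.1,-0.045,0],[0,-0.7,-0.1,-0.045,0],[0,-0.7,-0.1,-0.045,0],[0,-0.7,-0.1,-0.045,0]]]'
python3 -c "
from h import *
ck()"
```

```text
time: 8.97
position: [0.4542, -0.0408, 0.0284]
tool_rot: [0.083, 0.665, -0.08, 0.738]
ft_force: [0.5, 1.1, -0.1]
grip_width: 0.0002
t 8.97 pos [ 0.4542 -0.0408  0.0284] yaw_y 76.7 q [-0.35  0.69  2.08  0.1   0.28 -1.79] F [ 0.5  1.1 -0.1] w 0.0 xax [ 0.102 -0.008 -0.995]
tool r 0.1302 ang 167.1 (tangent yaw should be ang-90)
top red 85 [-0.0412  0.0402] r 0.0576 ang 135.8
scene red 130 [-0.0337  0.0433] r 0.0549 ang 127.9
```

```bash
python3 -m inch '[[[0,-0.7,-0.1,-0.045,0],[0,-0.7,-0.1,-0.045,0],[0,-0.1,0,0,0]]]'
python3 - <<'E'
from h import *
ck()
im=camera("top");cv2.imwrite("pics/t2.png",cv2.resize(im[140:260,220:350,::-1],None,fx=6,fy=5*1.0,interpolation=cv2.INTER_CUBIC) if 0 else cv2.resize(im[140:260,220:350,::-1],None,fx=5,fy=5,interpolation=cv2.INTER_CUBIC))
for a,c,m in blobs(im,*BLU,200):
    ys,xs=np.nonzero(m);H=cv2.convexHull(np.c_[xs,ys].astype(np.int32));w=ray("top",H[:,0],.052).astype(np.float32);print(a,cv2.minEnclosingCircle(w),cv2.fitEllipse(w))
E
```

```text
time: 9.32
position: [0.4501, -0.0543, 0.0281]
tool_rot: [0.053, 0.668, -0.053, 0.74]
ft_force: [-0.7, -0.2, 0.1]
grip_width: 0.0004
t 9.32 pos [ 0.4501 -0.0543  0.0281] yaw_y 81.4 q [-0.39  0.69  2.08  0.12  0.27 -1.92] F [-0.7 -0.2  0.1] w 0.0 xax [ 0.102 -0.007 -0.995]
tool r 0.1318 ang 173.2 (tangent yaw should be ang-90)
top red 87 [-0.0465  0.0359] r 0.0587 ang 142.3
scene red 126 [-0.0368  0.0393] r 0.0538 ang 133.1
1748 ((0.5821429491043091, -0.06879197061061859), 0.1032789796590805) ((0.5819046497344971, -0.06897718459367752), (0.19964073598384857, 0.20263023674488068), 10.779254913330078)
```

View pics/t2.png

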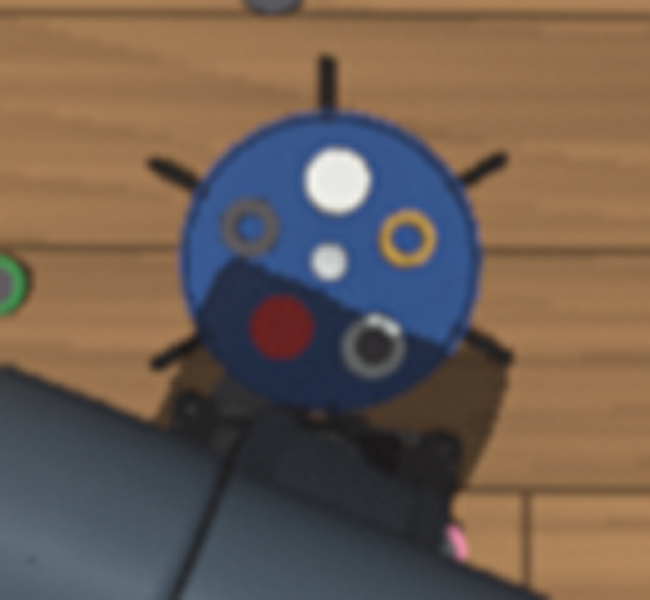

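The top crop shows the red lid at about (282,328), the hub at (329,262), and the piston, bush, bearing and white tin undisturbed. About 4° remain.

```bash
python3 -m inch '[[[0,-0.4,0,-0.03,0],[0,-0.4,0,-0.03,0],[0,0,0,0,0]]]'
python3 -c "
from h import *
ck()"
```

```text
time: 9.72
position: [0.4491, -0.0601, 0.028]
tool_rot: [0.032, 0.67, -0.033, 0.741]
ft_force: [-0.3, -0.0, -0.3]
grip_width: 0.0007
t 9.72 pos [ 0.4491 -0.0601  0.028 ] yaw_y 84.8 q [-0.4   0.69  2.08  0.13  0.27 -2.  ] F [-0.3 -0.  -0.3] w 0.001 xax [ 0.101 -0.006 -0.995]
tool r 0.1322 ang 175.7 (tangent yaw should be ang-90)
top red 85 [-0.0479  0.0333] r 0.0583 ang 145.2
scene red 128 [-0.0385  0.0373] r 0.0536 ang 135.9
```

```bash
python3 -m inch '[[[0,0.5,-0.2,0,0],[0,0.5,-0.2,0,0],[-3,0,0,0,0],[-4,0,0,0,0],[-4,0,0,0,0],[-4,0,0,0,0],[-4,0,0,0,0],[-4,0,0,0,0]]]'
python3 -m inch '[[[-4,0,0,0,0],[-4,0,0,0,0],[0,0,0,0,0]]]'
python3 -c "
from h import *
ck(); go([.60,-.07,.35])"
```

```text
time: 10.48
position: [0.4153, -0.0411, 0.2539]
tool_rot: [0.038, 0.682, -0.031, 0.73]
ft_force: [0.6, 0.1, -0.2]
grip_width: 0.0008
time: 10.73
position: [0.4097, -0.0398, 0.3443]
tool_rot: [0.036, 0.677, -0.033, 0.734]
ft_force: [0.9, -0.1, 0.3]
grip_width: 0.0004
t 10.73 pos [ 0.4097 -0.0398  0.3443] yaw_y 84.4 q [-0.39  0.05  1.82  0.03  1.2  -1.88] F [ 0.9 -0.1  0.3] w 0.0 xax [ 0.081  0.001 -0.997]
tool r 0.1739 ang 170.0 (tangent yaw should be ang-90)
top red 86 [-0.0475  0.0331] r 0.0579 ang 145.1
scene red 133 [-0.0397  0.037 ] r 0.0542 ang 137.0
t 10.83 pos [ 0.4068 -0.0387  0.3385] yaw_y 84.4 q [-0.39  0.06  1.83  0.03  1.2  -1.88] F [-0.3 -0.5 -1. ] w 0.001 xax [ 0.071  0.005 -0.997]
shift cm [ 0.2 -1.2 19.6]
```

```bash
python3 -m inch '[[[0,-0.2,4,0,0],[0,-0.2,4,0,0],[0,-0.3,4,0,0],[0,-0.3,4,0,0],[0,-0.2,3.6,0,0],[0,0,0,0,0],[0,0,0,0,0]]]'
python3 - <<'E'
from h import *
im,i=look("pics/w2.png",(.5815,-.0697))
for a,c,m in blobs(im,*BLU,1000):
    ys,xs=np.nonzero(m);H=cv2.convexHull(np.c_[xs,ys].astype(np.int32))[:,0];w=ray("wrist",H,.052,i).astype(np.float32)
    print(a,cv2.minEnclosingCircle(w),cv2.fitEllipse(w))
E
```

```text
time: 11.42
position: [0.5932, -0.0625, 0.3253]
tool_rot: [0.042, 0.697, -0.028, 0.716]
ft_force: [-1.1, 0.5, -0.1]
grip_width: 0.0005
t 11.42 pos [ 0.5932 -0.0625  0.3253] yaw_y 84.3 q [-0.31  0.39  1.41  0.03  1.32 -1.78] F [-1.1  0.5 -0.1] w 0.001 xax [ 0.027  0.019 -0.999]
red 683 [259.9 109.1] [ 0.5347 -0.0377] r 0.0568 ang 145.6
yel 249 [300.1  22.6] [0.4225 0.0337] r 0.1896 ang 147.0
11508 ((0.5835731625556946, -0.06869933754205704), 0.10469421744346619) ((0.5833116769790649, -0.06877338886260986), (0.20607206225395203, 0.20658501982688904), 83.218994140625)
```

View pics/w2.png

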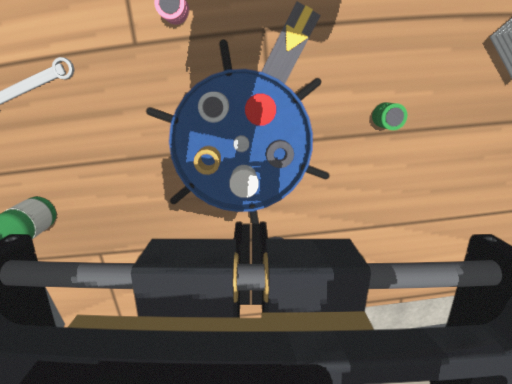

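```bash
python3 - <<'E'
from h import *
A=lambda d:np.degrees(np.arctan2(d[1],d[0])).round(2)
for n in("wrist","top"):
    i=camera_info(n);im=camera(n)
    for a,c,m in blobs(im,*BLU,1000):
        ys,xs=np.nonzero(m);H=cv2.convexHull(np.c_[xs,ys].astype(np.int32))[:,0];w=ray(n,H,.052,i).astype(np.float32)
        C=np.array(cv2.fitEllipse(w)[0]);C2=np.array(cv2.minEnclosingCircle(w)[0])
    for a,c,m in blobs(im,(0,120,50),(8,255,255),60):
        p=ray(n,c,.068,i)[0]
        if np.hypot(*(p-C))<.1:
            ys,xs=np.nonzero(m);e=cv2.minEnclosingCircle(ray(n,np.c_[xs,ys],.068,i).astype(np.float32));print("red",a,p.round(4),A(p-C),A(p-C2),"circle",np.round(e[0],4),round(e[1],4),A(e[0]-C))
    for a,c,m in blobs(im,(20,110,40),(36,255,255),40):
        ys,xs=np.nonzero(m);w=ray(n,np.c_[xs,ys],.009,i);p=w.mean(0)
        if .14<np.hypot(*(p-C))<.22:
            d=w-p;u=np.linalg.svd(d)[2][0];print("yel",a,p.round(4),A(p-C),A(p-C2),"axis",A(u),"ext",(d@u).min().round(3),(d@u).max().round(3),"r",np.hypot(*(p-C)).round(4))
    print(n,C.round(4),C2.round(4))
E
```

```text
red 697 [ 0.5339 -0.0375] 147.51 147.56 circle [ 0.5341 -0.0375] 0.02 147.35
yel 564 [0.4309 0.0291] 147.21 147.23 axis -33.18 ext -0.035 0.032 r 0.1807
wrist [ 0.5828 -0.0687] [ 0.5831 -0.0688]
red 86 [ 0.5333 -0.0368] 147.26 147.31 circle [ 0.5332 -0.0371] 0.0176 147.52
top [ 0.5828 -0.0687] [ 0.5831 -0.0688]
```

Wrist view: red lid at (260,109), arrow at (300,23) and tray centre near (241,140). Red sits at 147.5° and the arrow at 147.2° in the same picture. I move the arm aside for one clear check from the top.

```bash
python3 -m inch '[[[0,4,-1,0,0],[0,4,-1,0,0],[0,4,-1,0,0],[0,4,-1,0,0],[0,4,-1,0,0],[0,4,-1,0,0],[0,4,-1,0,0],[0,0,0,0,0]]]'
python3 - <<'E'
from h import *
A=lambda d:np.degrees(np.arctan2(d[1],d[0])).round(2)
im=camera("top");n="top"
for a,c,m in blobs(im,(105,100,20),(128,255,255),700):
    ys,xs=np.nonzero(m);H=cv2.convexHull(np.c_[xs,ys].astype(np.int32))[:,0];w=ray(n,H,.052).astype(np.float32);C=np.array(cv2.fitEllipse(w)[0]);print(a,C,cv2.minEnclosingCircle(w))
for nm,r,z in(("red",((0,120,50),(8,255,255)),.068),("yel",((20,110,40),(36,255,255)),.009)):
    for a,c,m in blobs(im,*r,40):
        p=ray(n,c,z)[0]
        if np.hypot(*(p-C))<.22: print(nm,a,p.round(4),A(p-C))
cv2.imwrite("pics/t3.png",cv2.resize(im[120:270,190:390,::-1],None,fx=4,fy=4,interpolation=cv2.INTER_CUBIC))
E
```

```text
time: 12.23
position: [0.5387, 0.2258, 0.3301]
tool_rot: [0.047, 0.698, -0.033, 0.714]
ft_force: [0.4, 0.1, 0.5]
grip_width: 0.0006
1968 [ 0.58178425 -0.06799878] ((0.582544207572937, -0.0680985376238823), 0.10556565970182419)
red 86 [ 0.5335 -0.0369] 147.19
yel 99 [0.4302 0.0299] 147.14
```

View pics/t3.png

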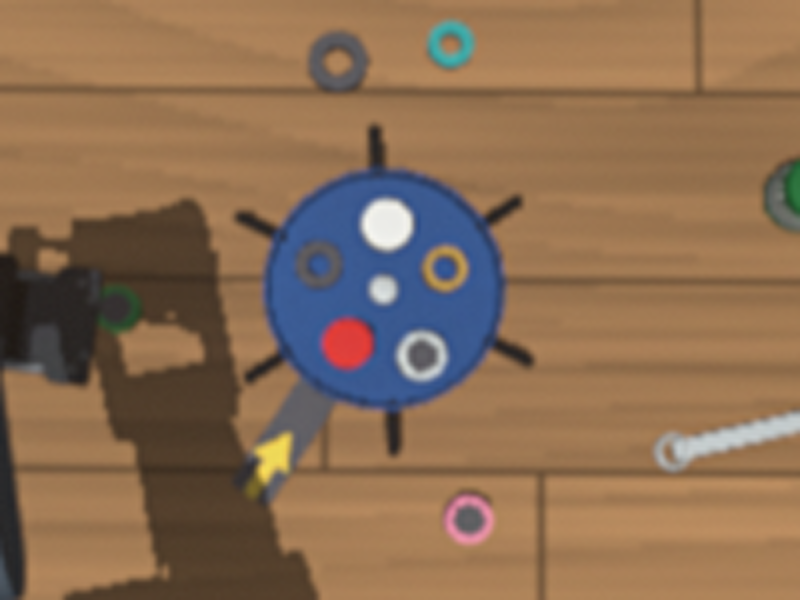

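The top view shows the red lid at (347,343), in line between the hub (383,289) and the arrow (270,455). The parts are upright, nothing on the bench has moved, and the arm is clear.

```bash
python3 -c "
from rig import robot
print(robot.hand_in())"
```

```text
the job is handed in; nothing more can be done
None
```

The red tin now stands at the front, in line with the yellow arrow. I turned the carousel about 64° anticlockwise by pushing one handle with the closed fingertips. Then I drew the arm clear and handed the job in at about 12 s.

**Last checks:**
- **Alignment:** the tin is at 147.2° and the arrow at 147.1° from the top camera, and at 147.5° and 147.2° from the wrist camera. The tray-centre fit varied by about 2 mm between pictures. With the first estimate of the centre the tin came out about 1.7° short of the arrow. The later views showed the arrow, tin and centre together, so I trusted those. The scene camera read the tin's angle about 6–9° lower throughout, probably because it also sees the side of the lid, so I did not use it.
- **Parts and bench:** in the last picture all five parts stand upright on the tray, and nothing on the bench around it appears to have moved. The barrel, most of the wrench and most of the bottle lie outside that crop.

**What went wrong on the way:**
- **First push:** the fingers drifted upward and slipped over the handle after turning the tray about 5°.
- **Pressing on the tray:** a small test move then set the fingertips down on the tray's rim or the handle at about 50 N. That did not turn the tray, and no part was touched that I could see. I lifted off and pushed again with the fingertips lower, and the wrist force stayed under about 3 N at each check.

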